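Mix a sample tube on the press-to-run vortex mixer

TASK

Set the vortex mixer to press-to-run by lifting its toggle from the middle (off) all the way up. Then take the tallest of the three tubes out of the rack, stand it upright in the rubber cup on top of the mixer and press the cup all the way down (4 mm) with the tube, using less than 25 N. Keep it pressed for five seconds and finish like that, still gripping the tube and holding the cup down; leave the other tubes, the dropper bottle and the dish where they are.

Things in the scene. Friction and masses are not known exactly. Their poses are not given: they have to be found in the camera images.
- vortex_mixer: vortex mixer, a blue box 191 x 128 x 170 mm (x, y, z) with a black rubber cup on top; it does not shift. Origin at the centre of its underside, z up. Its front, with toggle and knob, looks along its own -x: toward the robot, turned by up to 0.25 rad. The housing reaches from x -0.078 to 0.095 and is 128 mm wide and 128 mm high; the front leans back, from x -0.074 at the foot to -0.063 at z 0.105, then rounds off
- toggle_tip (a point): free end of the toggle, a lever in a black rubber sleeve 9 mm thick and 21 mm long, left of the knob as the robot sees it; 35 mm above the worktop when off, 42 mm when up. The sleeve's middle lies 10 mm back from the tip. The fixed knob, 27 mm wide, is at mixer y -0.024. Pinch the sleeve across from above, the hand leaning back toward the robot by 15 to 20 degrees to clear the housing
- vortex_mixer_power_toggle (a joint): the toggle, rad: 0 is off (middle), -0.244 up (press-to-run), +0.244 down (runs on). It turns about a level axis at mixer x -0.074, y +0.028, z 0.027, 29 mm from the tip; at 0 it points out and 16 degrees up. No spring, friction 0.02 N m (1 N at the tip): stays where left. The sleeve slips in the fingers: lift 10 mm more than the tip's own 7 mm. Up counts below -0.17
- cup_floor (a point): centre of the flat floor of the rubber cup, 151 mm above the mixer's underside and 21 mm behind its origin (mixer x = +0.0207); moves down with the cup. The cup is a funnel: floor 14 mm across, mouth 26 mm across and 19 mm above the floor, outside 50 mm across
- vortex_mixer_cup_press (a joint): how far the cup is pressed down, in m: 0 is up, 0.004 is the stop. Spring of 2000 N/m and 2 N of friction: it starts to give at 2 N, reaches the stop at 10 N, and comes up again if the push falls below about 4 N. A reading of 0.003 or more counts as pressed
- tube_rack: blue rack, 107 x 248 x 64 mm, that does not move. Origin at the centre of its underside, long side along its y. Its deck of openings (15 x 16 mm) is 60 to 64 mm above the worktop; the tubes pass through it and stand on its floor, 2 mm above the worktop
- sample_tube: the tallest of three tubes in the rack: white barrel 13 mm in diameter with a round bottom, ribbed white push cap, 108 mm tall in all. Origin at the lowest point of the bottom, z along the tube to the cap. The cap, 15.6 mm in diameter, reaches from z 0.082 to 0.108: a good place to grip. About 20 g. May lean 3 degrees in the rack
- short_tube_a: a shorter tube of the same kind, 83 mm tall in all, in the rack; stays there. Origin at the bottom. The three tubes stand about 80 mm apart, in any order
- short_tube_b: the other shorter tube, 83 mm tall, in the rack; stays there. Origin at the bottom
- dropper_bottle: white dropper bottle, 30 mm in diameter, 75 mm tall, standing behind the rack; stays. Origin at its underside
- petri_dish: red culture dish, 93 mm in diameter, 16 mm tall, lying behind the gap between rack and mixer; stays. Origin at its underside

How it is judged:
On the way, in this order (a step that is already met when the one before it is completed fails the run):
1. the mixer is set to press-to-run: toggle up (value of joint vortex_mixer_power_toggle below -0.17 rad), for 0.2 s.
2. the tall tube is lifted clear of the rack (height (world z) of sample_tube above 0.075 m and contact force between the fingers and sample_tube above 1 N), for 0.2 s.
3. the upright tube keeps the cup pressed down for 5 s (4.5 s are asked) (value of joint vortex_mixer_cup_press above 0.003 m and distance between sample_tube and cup_floor below 0.006 m and angle between sample_tube's own z axis and vertical below 0.2 rad and contact force between the arm and vortex_mixer below 0.5 N), for 4.5 s.
At the end, for the whole second after the job is handed in: Finishes holding: the toggle is up (below -0.17 rad); the tall tube, gripped, stands in the cup (bottom within 6 mm of the cup floor's centre, tilt under 0.2 rad) and alone keeps the cup pressed 3 mm or more of its 4 mm with over 3 N; the hand does not touch the mixer (all of step 3 and value of joint vortex_mixer_power_toggle below -0.17 rad and contact force between sample_tube and vortex_mixer above 3 N and contact force between the fingers and sample_tube above 2 N); the arm keeps its last pose, push and grip.
It fails at once if the tube is pressed onto the mixer with 25 N or more (contact force between sample_tube and vortex_mixer above 25 N).
It fails at once if another tube is moved (distance of any of short_tube_a, short_tube_b from where it was at the start of the episode above 0.02 m).
It fails at once if the bottle or the dish is moved (distance of any of dropper_bottle, petri_dish from where it was at the start of the episode above 0.02 m).
It also fails if it takes over 72 s, if anything falls off the work surface, if the arm or the gripper's body presses on something with over 40 N, if the wrist force passes 120 N, or if a joint passes its speed limit or range.

ROBOT

A 7-joint arm with a two-finger parallel gripper is mounted at the origin on a cart in front of the work surface, level with it; the furniture and walls round the work are solid. World frame = base frame: x ahead of the robot, y to its left, z up, the work surface at z = 0. Lengths are in m, angles in rad, forces in N, time in s.
With the tool pointing down it reaches from about 0.4 to 0.85 m from the base axis. Payload 10.4 kg.
Tool frame: the origin (TCP) lies on the centre line of the jaws, within the pads' length; the fingertips stand 17 mm ahead of it and the grasp point (between the pads) lies 2 mm behind it; z points along the fingers, y is the line along which they close (so a half turn about z gives the same grasp; the last joint's range is limited). The gripper opens to 85 mm and grips with 20 to 120 N. Pads are 22 mm wide; open, the fingers measure 114 mm over their backs; the gripper's body (76 mm by 85 mm) begins 54 mm behind the grasp point. The pads swing forward as they close: fully open they stand 13 mm farther back than shut.
Start: joints at [1.256, 0.332, -0.065, 1.46, 0.022, 1.35, -0.088], TCP at [0.18, -0.599, 0.248] pointing down, gripper open.
Joint ranges: [-2.6, 2.6], [-0.5, 2.12], [-1.47, 1.34], [0.16, 2.42], [-1.27, 4.41], [0.06, 2.06], [-2.6, 2.6]. Speed limits (rad/s): [2.22, 2.22, 2.79, 2.79, 3.14, 3.14, 3.14].

INTERFACE

Orientations are given as a unit quaternion [x, y, z, w].
In Python, from workcell import sensors, imaging, order, spotter gives the robot as it stands. The module is installed in compiled form; this text tells all that it offers.
- The arm moves only by the shell command python3 -m inch 'ROWS' [FORCE]. ROWS is JSON, a list that holds one entry, the list of rows, each a list of 7 numbers: the shift along the tool's x, y, z in m, then the turn, a rotation vector about the tool's x, y, z in rad, then the closure, from -1 (fully open) to 1 (shut). In form: [[[x, y, z, ax, ay, az, hand], ...]]. A call has 1 to 10 rows; each row is the pose to reach, as a shift and turn from the pose commanded when the call began, along the tool's axes at that moment; what a row does not reach only later rows make up. A row lasts 1/10 s, in which the tool goes at most 50 mm and 8.59 degrees, less where a joint would pass 70% of its speed; a pose out of reach is approached as far as the arm can. A call with a gripper value outside its range is refused whole. The fingers move at their own pace and stop on an object; FORCE is the grip in N (left out, the last holds). Time passes only in rows, so rows that repeat a pose let the fingers close. It gives the time, the measured TCP pose, the force, the opening and the grip force at its end, in the units of the state.
- sensors.get_obs(): the state, without advancing time (a new reading comes with each control period).
- imaging.camera(name): name is "scene" or "top"; returns the picture (400x640x3 uint8, blue, green, red); there is no depth.
- imaging.calibration(name): a dict with "mtx" (3x3 intrinsics, pixels), "R" (3x3) and "t" (3): a world point X has camera coordinates R X + t. Camera axes: x right, y down, z forward; pixel columns grow to the right and rows downward; lengths in m; the calibration is good to about 2 mm. A picture is of the moment at which its call begins. calibration takes no time and is no camera call.
- order.hand_in(): hands the job in; it is judged then, once.
Trained networks look in the newest picture that a camera, given by its name, has taken for a name from the list of things; names that differ only in an ending like _2 or _b are one class to them, and where a whole thing is asked for, a point or a joint stands for the part that bears it (a point fixed in the world has none). Each returns a list of dicts, best first, with "conf" (0 to 1); they miss things now and then, are a little off and sometimes report something else, mostly with a low value. They report only what shows in the picture. A call takes as long as a camera call.
- spotter.look_for(label, camera): "pixel" ([column, row] in pixels, amid what is visible of it).
The state is a dict: "clock": time; "joint_pos": joint angles; "joint_velocities": joint speeds; "tau": joint torques, N m; "position": TCP position; "ee_rot": TCP orientation; "ft_force": force on the tool from outside, world axes, zero at the start; "torque": the same for the moment, N m; "grip_width": opening from 0.0 (shut) to 1.0 (fully open); "grasp_force": force on a finger pad.
Only numpy, scipy, OpenCV 4.12 (cv2) and the standard library are available. Lean on these libraries where they do the work, as an engineer would, in place of code of your own. Each camera call takes 0.05 s, during which the arm holds its last target. There are 200 camera calls.

## Working session

There is one attempt and no reset: what is moved stays moved. The work goes in short steps, Python scripts to look and compute and a shell command to move; the robot and the scene stay as the last step left them, time stands still between calls to the robot, and variables do not carry over. Pictures are saved under pics/ and viewed, at most 10 in all, crops included, and the job is handed in when it is done.

```bash
mkdir -p pics
python3 - <<'E'
from workcell import sensors, imaging, order, spotter
import cv2,numpy as np
o=sensors.get_obs(); print({k:np.round(v,3).tolist() for k,v in o.items()})
for c in("scene","top"):
    cv2.imwrite(f"pics/{c}0.png",imaging.camera(c))
    k=imaging.calibration(c);print(c,np.round(k["mtx"],1).tolist(),np.round(k["R"],3).tolist(),np.round(k["t"],3).tolist())
    for l in("vortex_mixer","toggle_tip","cup_floor","tube_rack","sample_tube","short_tube_a","dropper_bottle","petri_dish"):
        print(c,l,[(np.round(d["pixel"]).tolist(),round(d["conf"],2)) for d in spotter.look_for(l,c)][:4])
E
```

```text
{'clock': 0.0, 'joint_pos': [1.256, 0.333, -0.065, 1.461, 0.022, 1.35, -0.088], 'joint_velocities': [-0.001, -0.0, -0.0, -0.001, -0.0, -0.002, 0.001], 'tau': [0.0, -62.544, 0.049, -39.161, 0.016, 0.01, -0.0], 'position': [0.18, -0.598, 0.248], 'ee_rot': [0.989, 0.145, -0.0, -0.001], 'ft_force': [-0.08, 0.405, 0.31], 'torque': [0.001, -0.015, 0.009], 'grasp_force': 0.0, 'grip_width': 1.001}
scene [[480.6, 0.0, 317.1], [0.0, 480.6, 203.5], [0.0, 0.0, 1.0]] [[-0.66, -0.751, 0.008], [-0.47, 0.406, -0.784], [0.586, -0.521, -0.621]] [0.473, 0.364, 0.748]
scene vortex_mixer [([388.0, 191.0], 0.83), ([261.0, 231.0], 0.63)]
scene toggle_tip []
scene cup_floor [([388.0, 156.0], 0.74), ([314.0, 262.0], 0.73)]
scene tube_rack [([289.0, 307.0], 0.73), ([248.0, 305.0], 0.68)]
scene sample_tube [([250.0, 302.0], 0.67)]
scene short_tube_a []
scene dropper_bottle [([260.0, 233.0], 0.58)]
scene petri_dish []
top [[489.0, 0.0, 317.9], [0.0, 489.0, 204.7], [0.0, 0.0, 1.0]] [[0.023, -0.999, 0.031], [-0.993, -0.027, -0.112], [0.113, -0.028, -0.993]] [0.063, 0.635, 1.022]
top vortex_mixer [([415.0, 208.0], 0.89)]
top toggle_tip []
top cup_floor [([428.0, 199.0], 0.83)]
top tube_rack [([244.0, 253.0], 0.56)]
top sample_tube [([200.0, 247.0], 0.57)]
top short_tube_a [([402.0, 259.0], 0.5)]
top dropper_bottle [([277.0, 163.0], 0.67)]
top petri_dish [([321.0, 150.0], 0.76), ([418.0, 209.0], 0.18)]
```

View pics/scene0.png

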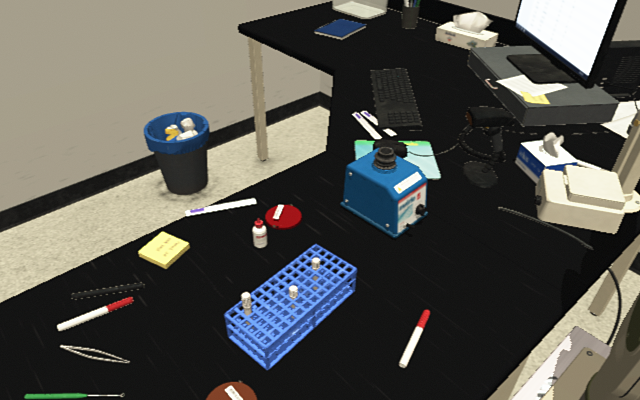

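View pics/top0.png

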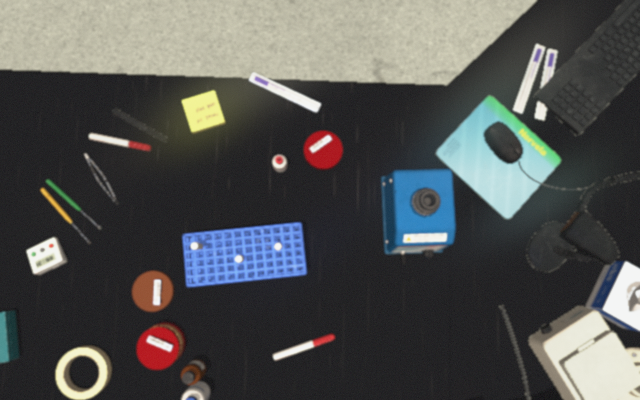

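The scene picture shows the mixer (385,190), with the cup at (386,157) and the toggle side facing lower right. The tall tube is at the rack's left end: cap at (246,298) in scene and (195,245) in top. The dish and bottle are behind the rack. I'll zoom in for exact pixels.

Run:
```python
import cv2,numpy as np
s=cv2.imread("pics/scene0.png");t=cv2.imread("pics/top0.png")
def crop(im,x,y,w,h,f):
    c=cv2.resize(im[y:y+h,x:x+w],None,fx=f,fy=f,interpolation=cv2.INTER_CUBIC)
    c=np.clip(c*1.3,0,255).astype(np.uint8)
    for i in range(0,w,10): cv2.line(c,(i*f,0),(i*f,6 if i%50 else 14),(0,255,255),1)
    for i in range(0,h,10): cv2.line(c,(0,i*f),(6 if i%50 else 14,i*f),(0,255,255),1)
    return c
a=np.hstack([crop(s,340,140,100,100,4),crop(t,370,160,100,100,4)])
b=np.hstack([crop(s,220,280,50,50,4),crop(t,180,230,50,50,4),crop(s,340,190,0+50,50,4),crop(s,390,190,50,50,4)])
cv2.imwrite("pics/z.png",np.vstack([a,b]))
```

```text
(no output)
```

View pics/z.png

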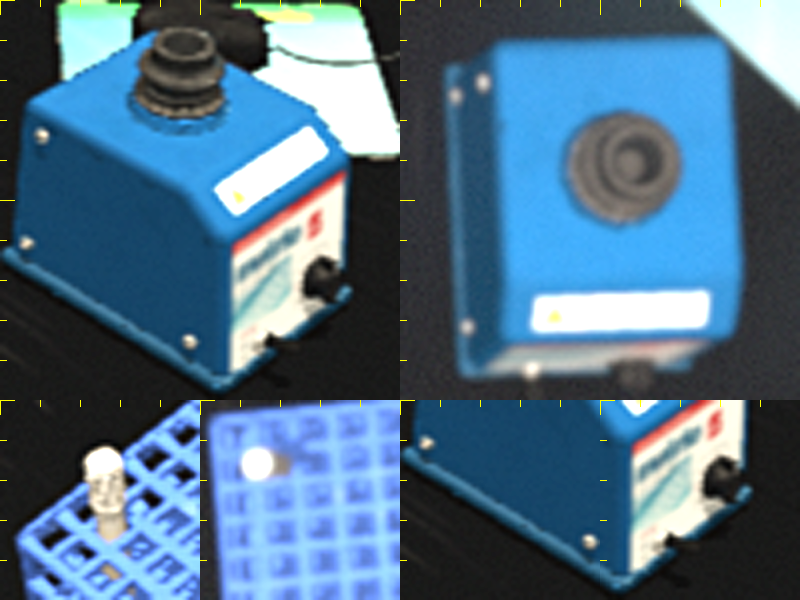

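Zoomed: cup mouth at (386,150) scene and (429,200) top. Toggle at about (409,225) scene, low left of the knob. Tall-tube cap top at (245.5,294) scene and (194.5,245.5) top. Next I fit the poses.

```bash
cat > h.py <<'E'
import numpy as np
from scipy.spatial.transform import Rotation as Ro
from scipy.optimize import least_squares
from workcell import imaging,sensors
K={c:imaging.calibration(c) for c in("scene","top")}
def proj(c,X):
    k=K[c];p=k["mtx"]@(k["R"]@np.asarray(X)+k["t"]);return p[:2]/p[2]
def onz(c,px,z):
    k=K[c];d=k["R"].T@np.linalg.inv(k["mtx"])@[*px,1];o=-k["R"].T@k["t"];return o+d*(z-o[2])/d[2]
def mix(p,q):return np.array([p[0],p[1],0])+Ro.from_euler("z",p[2]).apply(q)
def cor(p,a=0.,):return p
E
python3 - <<'E'
from h import *
P=[("scene",(386,150.2),(.0207,0,.170)),("top",(429,200),(.0207,0,.170)),("scene",(394,236.8),(-.078,.064,.002)),("scene",(341,203.5),(.095,.064,.002)),
("top",(381.5,177),(.095,.064,.002)),("top",(385.5,253.8),(-.078,.064,.002)),("top",(442.3,252),(-.078,-.064,.002))]
f=lambda p:np.concatenate([proj(c,mix(p,q))-u for c,u,q in P])
r=least_squares(f,[.6,-.2,0]);p=r.x
print("mixer",p.round(4),r.fun.reshape(-1,2).round(1).tolist())
print("cup per cam",onz("scene",(386,150.2),.17),onz("top",(429,200),.17),"fit",mix(p,(.0207,0,.151)))
tip=(-.074-.029*np.cos(.28),.028,.035);print("tip",mix(p,tip),proj("scene",mix(p,tip)),proj("top",mix(p,tip)))
print("knob",proj("scene",mix(p,(-.09,-.024,.04))),proj("top",mix(p,(-.09,-.024,.04))))
for z in(.108,.110):print("tube top",onz("scene",(245.3,293.8),z),onz("top",(194.2,245.2),z))
print("deck",onz("scene",(247.6,313.4),.064))
# rack corners, top view deck
for c in[(183.5,234.5),(302.5,223),(306.5,274.5),(188.5,287)]:print(onz("top",c,.064).round(3))
E
```

```text
mixer [ 0.6128 -0.1331  0.0501] [[0.1, -0.6], [2.1, -0.7], [0.7, 2.7], [-1.2, 1.8], [0.2, -0.6], [-0.6, -0.3], [-0.1, 0.0]]
cup per cam [ 0.63189549 -0.13020919  0.17      ] [ 0.63202517 -0.12811675  0.17      ] fit [ 0.63346748 -0.13210975  0.151     ]
tip [ 0.50964898 -0.11028014  0.035     ] [414.62981775 226.40795493] [404.68928101 264.0911382 ]
knob [424.34560054 212.14194349] [429.05869585 257.86093288]
tube top [0.53919993 0.32183046 0.108     ] [0.53737088 0.32337361 0.108     ]
tube top [0.53765143 0.32269535 0.11      ] [0.53732248 0.32293379 0.11      ]
deck [0.5332288  0.32556535 0.064     ]
[0.56  0.356 0.064]
[0.59  0.111 0.064]
[0.484 0.1   0.064]
[0.453 0.34  0.064]
```

```bash
cat >> h.py <<'E'
def rel(pos,R,frm=None):
    o=sensors.get_obs(); p0,R0=(o["position"],Ro.from_quat(o["ee_rot"])) if frm is None else frm
    d=R0.inv().apply(np.array(pos)-p0);rv=(R0.inv()*R).as_rotvec()
    print("shift",d.round(4).tolist(),"turn",rv.round(4).tolist(),"deg",np.degrees(np.linalg.norm(rv)).round(1)); return pos,R
def tool(yaw,lean):  # tool x along yaw heading, z down, leaning back
    return Ro.from_euler("z",yaw)*Ro.from_euler("y",-lean)*Ro.from_euler("x",np.pi)
def show():
    o=sensors.get_obs();print({k:np.round(o[k],4).tolist() for k in("clock","position","ee_rot","ft_force","grip_width","grasp_force","joint_pos")})
M=np.array([.6120,-.1315,.05])
E
python3 - <<'E'
from h import *
R=tool(M[2],np.radians(20)); z=R.apply([0,0,1]);print("z",z.round(3),"y",R.apply([0,1,0]).round(3))
s=mix(M,(-.074-.019*np.cos(.28),.028,.027+.019*np.sin(.28)));print("sleeve",s)
g=s+.002*z
a=g-.15*z; a[2]=.25;print(a,g)
rel(a,R); rel(g-.06*z,R,(a,R)); rel(g,R,(a,R))
E
```

```text
z [ 0.342  0.017 -0.94 ] y [ 0.05  -0.999  0.   ]
sleeve [ 0.51845583 -0.10814607  0.03225076]
[ 0.46790011 -0.11067597  0.25      ] [ 0.51913902 -0.10811189  0.03037137]
shift [0.4163, -0.3844, -0.0017] turn [-0.0421, 0.3474, 0.2393] deg 24.3
shift [-0.0269, -0.0, 0.1639] turn [0.0, 0.0, 0.0] deg 0.0
shift [-0.0269, -0.0, 0.2239] turn [0.0, 0.0, 0.0] deg 0.0
```

```bash
python3 -m inch '[[[0.416,-0.384,-0.002,-0.042,0.347,0.239,0.3],[0.416,-0.384,-0.002,-0.042,0.347,0.239,0.3],[0.416,-0.384,-0.002,-0.042,0.347,0.239,0.3],[0.416,-0.384,-0.002,-0.042,0.347,0.239,0.3],[0.416,-0.384,-0.002,-0.042,0.347,0.239,0.3],[0.416,-0.384,-0.002,-0.042,0.347,0.239,0.3],[0.416,-0.384,-0.002,-0.042,0.347,0.239,0.3],[0.416,-0.384,-0.002,-0.042,0.347,0.239,0.3],[0.416,-0.384,-0.002,-0.042,0.347,0.239,0.3],[0.416,-0.384,-0.002,-0.042,0.347,0.239,0.3]]]' 20
python3 - <<'E'
from h import *
show()
E
```

```text
clock: 1.9
position: [0.4348, -0.1662, 0.2504]
ee_rot: [0.984, 0.025, 0.174, -0.004]
ft_force: [0.5, -1.0, 0.1]
grip_width: 0.347
grasp_force: 0.0
{'clock': 1.9, 'position': [0.4348, -0.1662, 0.2504], 'ee_rot': [0.9845, 0.0249, 0.1737, -0.0038], 'ft_force': [0.4596, -1.0458, 0.0649], 'grip_width': 0.3474, 'grasp_force': 0.0, 'joint_pos': [1.0248, -0.2427, -0.5618, 2.0691, -0.3533, 0.9937, -0.9121]}
```

Run:
```python
from h import *
R=tool(M[2],np.radians(20)); z=R.apply([0,0,1]);g=np.array([.5191,-.1081,.0304])
rel(g-.06*z,R)
```

```text
shift [0.0066, -0.0539, 0.1765] turn [0.0009, -0.0002, 0.0007] deg 0.1
```

```bash
python3 -m inch '[[[0.007,-0.054,0.04,0,0,0,0.3],[0.007,-0.054,0.08,0,0,0,0.3],[0.007,-0.054,0.13,0,0,0,0.3],[0.007,-0.054,0.176,0,0,0,0.3],[0.007,-0.054,0.176,0,0,0,0.3],[0.007,-0.054,0.176,0,0,0,0.3]]]'
python3 - <<'E'
from h import *
import cv2
R=tool(M[2],np.radians(20));g=np.array([.5191,-.1081,.0304])
rel(g,R)
s=imaging.camera("scene");t=imaging.camera("top")
c=lambda im,x,y:np.clip(1.8*cv2.resize(im[y:y+100,x:x+100].astype(float),None,fx=4,fy=4,interpolation=cv2.INTER_CUBIC),0,255)
for n,im in(("scene",s),("top",t)):
    for q,col in(((-.1019,.028,.035),(0,0,255)),((-.074,.028,.027),(0,255,0))):
        u=proj(n,mix(M,q));print(n,u.round(1))
cv2.imwrite("pics/a.png",np.hstack([c(s,370,150),c(t,360,200)]))
E
```

```text
clock: 2.5
position: [0.4977, -0.11, 0.0864]
ee_rot: [0.985, 0.025, 0.172, -0.006]
ft_force: [0.0, 0.2, 0.6]
grip_width: 0.35
grasp_force: 0.0
shift [0.0012, -0.0007, 0.06] turn [-0.0032, 0.0022, -0.0002] deg 0.2
scene [414.4 226.9]
scene [404.1 223.7]
top [403.9 264.5]
top [402.6 251.4][ WARN:0@4.131] global loadsave.cpp:1063 imwrite_ Unsupported depth image for selected encoder is fallbacked to CV_8U.
```

View pics/a.png

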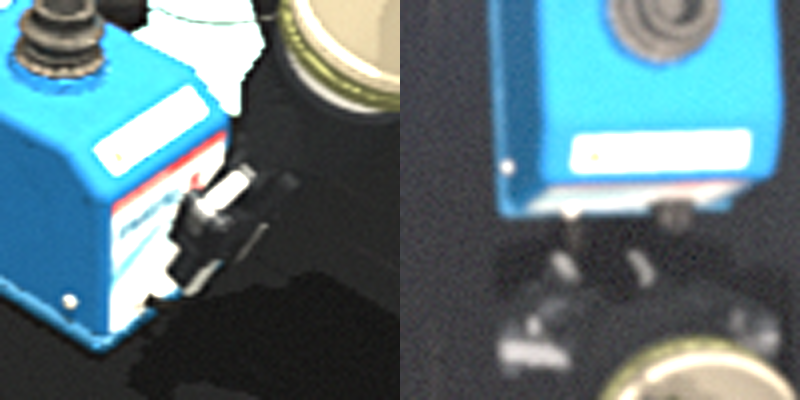

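The top view shows the toggle at about column 403.5, as the model predicts. The finger pair is centred on it once parallax is allowed for. I'll advance.

```bash
python3 -m inch '[[[0.001,-0.001,0.02,-0.003,0.002,0,0.3],[0.001,-0.001,0.04,-0.003,0.002,0,0.3],[0.001,-0.001,0.06,-0.003,0.002,0,0.3],[0.001,-0.001,0.06,-0.003,0.002,0,0.3],[0.001,-0.001,0.06,-0.003,0.002,0,0.3]]]'
python3 -m inch '[[[0,0,0,0,0,0,1],[0,0,0,0,0,0,1],[0,0,0,0,0,0,1],[0,0,0,0,0,0,1],[0,0,0,0,0,0,1],[0,0,0,0,0,0,1]]]' 20
```

```text
clock: 3.1
position: [0.5202, -0.1095, 0.0335]
ee_rot: [0.984, 0.025, 0.176, -0.002]
ft_force: [-0.5, 0.5, 0.1]
grip_width: 0.35
grasp_force: 0.0
clock: 3.7
position: [0.5198, -0.1085, 0.0321]
ee_rot: [0.984, 0.025, 0.175, -0.003]
ft_force: [-4.2, 4.5, 8.0]
grip_width: 0.092
grasp_force: 20.1
```

```bash
python3 -m inch '[[[0.002,0,-0.005,0,0,0,1],[0.004,0,-0.010,0,0,0,1],[0.006,0,-0.017,0,0,0,1],[0.006,0,-0.017,0,0,0,1],[0.006,0,-0.017,0,0,0,1],[0.006,0,-0.017,0,0,0,1]]]'
python3 -m inch '[[[0,0,0,0,0,0,0.2],[0,0,0,0,0,0,0.2],[0,0,0,0,0,0,0.2],[0,0,-0.03,0,0,0,0.2],[0,0,-0.08,0,0,0,0.2],[0,0,-0.12,0,0,0,0.2],[0,0,-0.16,0,0,0,0.2],[-0.02,0,-0.2,0,0,0,0.2],[-0.02,0.05,-0.2,0,0,0,0.2],[-0.02,0,-0.2,0,0,0,0.2]]]'
python3 - <<'E'
from h import *
import cv2
show()
s=imaging.camera("scene");t=imaging.camera("top")
c=lambda im,x,y:np.clip(1.8*cv2.resize(im[y:y+100,x:x+100].astype(float),None,fx=4,fy=4,interpolation=cv2.INTER_CUBIC),0,255).astype(np.uint8)
cv2.imwrite("pics/b.png",np.hstack([c(s,350,150),c(t,360,200)]))
o=sensors.get_obs()
E
```

```text
clock: 4.3
position: [0.5186, -0.1085, 0.0491]
ee_rot: [0.984, 0.025, 0.174, -0.003]
ft_force: [-5.4, 3.8, 4.4]
grip_width: 0.082
grasp_force: 20.8
clock: 5.3
position: [0.4314, -0.1211, 0.2302]
ee_rot: [0.984, 0.018, 0.176, -0.004]
ft_force: [1.4, 2.8, 0.1]
grip_width: 0.4
grasp_force: 0.0
{'clock': 5.3, 'position': [0.4314, -0.1211, 0.2302], 'ee_rot': [0.9843, 0.0176, 0.1756, -0.0037], 'ft_force': [1.4308, 2.8261, 0.1392], 'grip_width': 0.3998, 'grasp_force': 0.0, 'joint_pos': [1.1112, -0.318, -0.7122, 2.1393, -0.433, 0.9572, -0.9437]}
```

View pics/b.png

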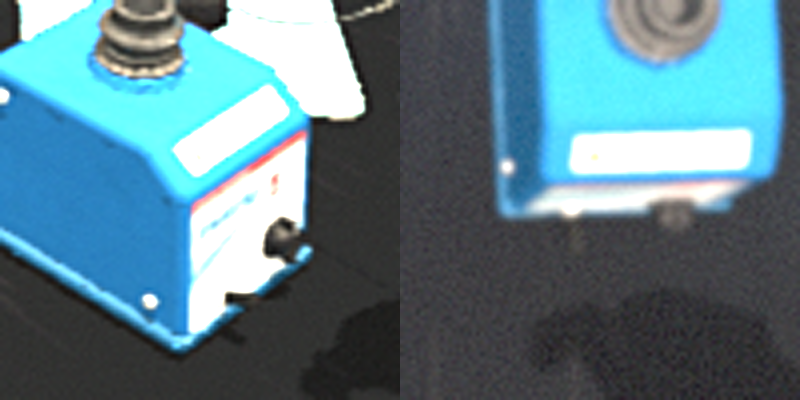

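Run:
```python
from h import *
for a in(.28,.524,.036):
    q=(-.074-.029*np.cos(a),.028,.027+.029*np.sin(a));print(a,proj("scene",mix(M,q)).round(1),proj("scene",mix(M,(-.074,.028,.027))).round(1))
import cv2
s=cv2.imread("pics/scene0.png");s2=imaging.camera("scene")
c=lambda im:np.clip(2.5*cv2.resize(im[200:245,390:435].astype(float),None,fx=8,fy=8,interpolation=cv2.INTER_CUBIC),0,255).astype(np.uint8)
cv2.imwrite("pics/c.png",np.hstack([c(s),c(s2)]))
R=tool(0,0);rel((.40,.10,.28),R)
```

```text
0.28 [414.4 226.9] [404.1 223.7]
0.524 [413.8 224.1] [404.1 223.7]
0.036 [414.4 229.5] [404.1 223.7]
shift [-0.0023, -0.2124, -0.0549] turn [-0.0053, -0.3506, 0.0515] deg 20.3
```

View pics/c.png

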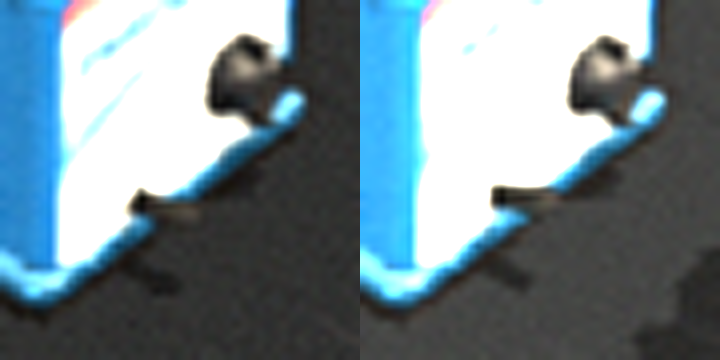

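Run:
```python
from h import *
import cv2
s=cv2.imread("pics/scene0.png").astype(float);s2=np.mean([imaging.camera("scene").astype(float) for _ in range(6)],0)
for n,im in(("off",s),("now",s2)):
    d=np.clip(im[...,2]-im[...,0],0,None)[219:234,406:420]
    print(n,"\n",d.round().astype(int))
```

```text
off 
 [[19 23 24 23 22 23 23 24 25 25 14  0  0  0]
 [23 23 22 21 22 22 24 25 16  0  0  0  0  0]
 [21 22 22 22 22 25 26 11  0  0  0  0  0  0]
 [21 22 23 25 25 24 10  0  0  0  0  0  0  2]
 [26 13 19 26 17  0  0  0  0  0  0  2  4  3]
 [19  4  6  9  0  0  0  0  0  0  3  2  2  0]
 [ 9  2  4  4  1  0  1  0  1  3  3  0  1  0]
 [ 4  0  0  3  5  6  6  6  6  2  1  1  1  1]
 [ 0  0  0  0  3  4  3  3  3  2  0  0  1  0]
 [ 0  0  0  0  1  1  3  2  0  1  0  0  0  1]
 [ 0  0  0  0  1  1  1  2  2  0  1  0  1  1]
 [ 0  0  3  2  0  0  0  0  0  0  0  1  0  1]
 [ 0  3  3  1  0  0  0  0  0  1  1  1  0  0]
 [ 2  1  0  1  1  0  0  0  1  0  1  1  1  0]
 [ 1  0  1  0  0  1  0  0  0  0  0  0  2  0]]
now 
 [[13 14 14 14 13 13 13 14 16 22 19  0  0  0]
 [13 13 13 13 13 13 14 17 20  0  0  0  0  0]
 [15 16 14 13 13 14 17 13  0  0  0  0  0  0]
 [22 22 26 26 17 18 14  0  0  0  0  0  0  3]
 [16  7  8 10 11 12  7  0  0  0  0  2  4  2]
 [ 9  2  4  4  3  3  6  9  4  0  3  3  2  1]
 [12  0  0  0  4  3  4  5  4  3  2  1  0  0]
 [ 0  0  0  0  0  0  4  3  1  0  0  1  0  0]
 [ 0  0  0  0  0  0  2  1  0  0  0  0  0  0]
 [ 0  0  0  0  0  2  1  1  0  0  0  0  1  1]
 [ 0  0  0  3  4  1  1  0  0  0  0  0  0  0]
 [ 0  0  4  2  1  0  0  0  1  0  1  0  0  1]
 [ 0  3  2  1  0  1  1  0  1  0  1  0  1  0]
 [ 4  2  1  0  0  0  0  0  0  1  0  0  0  0]
 [ 1  1  1  0  0  0  0  0  0  0  0  0  0  0]]
```

The lever has clearly risen, by about 2 px against the 2.5 expected, but that is close to the threshold. There is plenty of time, so I'll lift again with a longer stroke.

Run:
```python
from h import *
R=tool(M[2],np.radians(20)); z=R.apply([0,0,1]);g=np.array([.5200,-.1085,.0335])
rel(g-.06*z,R);rel(g,R);rel(g+[0,0,.024],R,(g,R))
```

```text
shift [0.0155, -0.0005, 0.1549] turn [0.003, -0.0018, -0.0002] deg 0.2
shift [0.0154, -0.0007, 0.2149] turn [0.003, -0.0018, -0.0002] deg 0.2
shift [0.0082, 0.0, -0.0226] turn [0.0, 0.0, 0.0] deg 0.0
```

```bash
python3 -m inch '[[[0.0155,-0.001,0.05,0.003,-0.002,0,0.3],[0.0155,-0.001,0.10,0.003,-0.002,0,0.3],[0.0155,-0.001,0.15,0.003,-0.002,0,0.3],[0.0155,-0.001,0.18,0.003,-0.002,0,0.3],[0.0155,-0.001,0.2,0.003,-0.002,0,0.3],[0.0155,-0.001,0.215,0.003,-0.002,0,0.3],[0.0155,-0.001,0.215,0.003,-0.002,0,0.3],[0.0155,-0.001,0.215,0.003,-0.002,0,0.3]]]'
python3 -m inch '[[[0,0,0,0,0,0,1],[0,0,0,0,0,0,1],[0,0,0,0,0,0,1],[0,0,0,0,0,0,1],[0,0,0,0,0,0,1],[0.002,0,-0.005,0,0,0,1],[0.004,0,-0.010,0,0,0,1],[0.006,0,-0.016,0,0,0,1],[0.008,0,-0.022,0,0,0,1],[0.008,0,-0.022,0,0,0,1]]]' 30
python3 -m inch '[[[0.001,0,-0.002,0,0,0,1],[0.001,0,-0.002,0,0,0,1],[0.001,0,-0.002,0,0,0,0.2],[0.001,0,-0.002,0,0,0,0.2],[0.001,0,-0.002,0,0,0,0.2],[0,0,-0.03,0,0,0,0.2],[0,0,-0.08,0,0,0,0.2],[0,0,-0.13,0,0,0,0.2],[0,0,-0.17,0,0,0,0.2],[0,0,-0.17,0,0,0,0.2]]]'
python3 - <<'E'
from h import *
s2=np.mean([imaging.camera("scene").astype(float) for _ in range(6)],0)
print(np.clip(s2[...,2]-s2[...,0],0,None)[219:234,406:420].round().astype(int))
R=tool(0,0);rel((.40,.10,.28),R)
E
```

```text
clock: 6.55
position: [0.5201, -0.1076, 0.0335]
ee_rot: [0.985, 0.025, 0.173, -0.005]
ft_force: [0.3, 0.0, 0.1]
grip_width: 0.35
grasp_force: 0.0
clock: 7.55
position: [0.5193, -0.1084, 0.057]
ee_rot: [0.985, 0.024, 0.173, -0.004]
ft_force: [-8.0, -2.8, 6.3]
grip_width: 0.058
grasp_force: 31.1
clock: 8.55
position: [0.4636, -0.1115, 0.2232]
ee_rot: [0.984, 0.025, 0.177, 0.001]
ft_force: [0.8, -0.9, 1.0]
grip_width: 0.402
grasp_force: 0.0
[[12 14 14 14 13 13 13 14 16 22 19  0  0  0]
 [13 13 13 13 13 14 14 18 20  0  0  0  0  0]
 [14 13 12 12 13 14 18 14  0  0  0  0  0  0]
 [23 25 20 19 19 21 14  0  0  0  0  0  0  3]
 [25 12 13 17 17  0  0  0  0  0  0  2  3  2]
 [12  2  3  5  6  1  0  0  2  0  3  3  2  1]
 [12  1  4  6  6  6  6  8  6  4  2  1  1  0]
 [ 0  0  0  0  0  4  4  4  3  0  0  0  0  1]
 [ 0  0  0  0  0  0  2  2  2  0  0  0  0  0]
 [ 0  0  0  0  0  2  1  1  0  0  0  0  0  1]
 [ 0  0  0  2  3  1  0  1  0  0  0  0  0  1]
 [ 0  0  3  3  1  0  0  0  0  0  0  1  0  0]
 [ 0  4  2  0  1  1  1  0  0  1  0  0  1  0]
 [ 3  2  1  0  0  0  0  1  1  0  0  0  0  0]
 [ 2  1  1  1  0  0  0  0  0  0  1  0  0  0]]
shift [-0.026, -0.2131, -0.0778] turn [-0.0118, -0.3468, 0.0501] deg 20.1
```

The second, longer lift let the sleeve squeeze out at the fingertips, which pushed the lever partway back down. I'll grip lower and nearer the tip, and lift only about 18 mm so it stays within the pads.

Run:
```python
from h import *
R=tool(M[2],np.radians(18)); z=R.apply([0,0,1]);g=np.array([.5140,-.1085,.0275])
rel(g-.06*z,R);rel(g,R);rel(g+[0,0,.018],R,(g,R))
```

```text
shift [-0.0126, 0.0015, 0.1342] turn [-0.0032, -0.0328, 0.0001] deg 1.9
shift [-0.0145, 0.0017, 0.1942] turn [-0.0032, -0.0328, 0.0001] deg 1.9
shift [0.0056, 0.0, -0.0171] turn [0.0, 0.0, 0.0] deg 0.0
```

```bash
python3 -m inch '[[[-0.013,0.002,0.05,-0.003,-0.033,0,0.3],[-0.013,0.002,0.10,-0.003,-0.033,0,0.3],[-0.013,0.002,0.134,-0.003,-0.033,0,0.3],[-0.014,0.002,0.16,-0.003,-0.033,0,0.3],[-0.0145,0.002,0.18,-0.003,-0.033,0,0.3],[-0.0145,0.002,0.194,-0.003,-0.033,0,0.3],[-0.0145,0.002,0.194,-0.003,-0.033,0,0.3],[-0.0145,0.002,0.194,-0.003,-0.033,0,0.3]]]'
python3 -m inch '[[[0,0,0,0,0,0,1],[0,0,0,0,0,0,1],[0,0,0,0,0,0,1],[0,0,0,0,0,0,1],[0,0,0,0,0,0,1],[0,0,0,0,0,0,1]]]' 20
python3 -m inch '[[[0.001,0,-0.004,0,0,0,1],[0.003,0,-0.008,0,0,0,1],[0.004,0,-0.012,0,0,0,1],[0.0056,0,-0.017,0,0,0,1],[0.0056,0,-0.017,0,0,0,1],[0.0056,0,-0.017,0,0,0,1]]]'
```

```text
clock: 9.65
position: [0.5144, -0.1087, 0.0286]
ee_rot: [0.987, 0.025, 0.157, -0.004]
ft_force: [-0.3, -0.7, 0.2]
grip_width: 0.35
grasp_force: 0.0
clock: 10.25
position: [0.5148, -0.1088, 0.03]
ee_rot: [0.987, 0.025, 0.158, -0.003]
ft_force: [0.2, 7.5, -2.0]
grip_width: 0.087
grasp_force: 19.5
clock: 10.85
position: [0.5142, -0.1088, 0.0476]
ee_rot: [0.987, 0.025, 0.157, -0.003]
ft_force: [-3.5, 6.7, 3.3]
grip_width: 0.088
grasp_force: 20.6
```

```bash
python3 -m inch '[[[0,0,0,0,0,0,0.5],[0,0,0,0,0,0,0.3],[0,0,0,0,0,0,0.2],[0,0,0,0,0,0,0.2],[0,0,-0.03,0,0,0,0.2],[0,0,-0.08,0,0,0,0.2],[0,0,-0.13,0,0,0,0.2],[0,0,-0.17,0,0,0,0.2],[0,0,-0.17,0,0,0,0.2]]]'
python3 - <<'E'
from h import *
s2=np.mean([imaging.camera("scene").astype(float) for _ in range(6)],0)
print(np.clip(s2[...,2]-s2[...,0],0,None)[219:230,406:420].round().astype(int))
R=tool(0,0);rel((.40,.10,.28),R)
E
```

```text
clock: 11.75
position: [0.4609, -0.1144, 0.2031]
ee_rot: [0.988, 0.022, 0.154, -0.002]
ft_force: [-0.1, -3.4, -2.7]
grip_width: 0.399
grasp_force: 0.0
[[13 14 14 14 13 13 13 14 16 22 19  0  0  0]
 [13 13 13 13 13 13 14 17 20  0  0  0  0  0]
 [14 15 15 14 15 15 19 14  0  0  0  0  0  0]
 [22 22 25 25 25 26 18  0  0  0  0  0  0  3]
 [16  7  8  9  8  9  7  0  0  0  0  2  4  2]
 [ 9  2  6  4  3  4  6  8  5  0  2  3  2  1]
 [17  0  0  0  1  2  3  4  4  2  2  1  0  0]
 [ 0  0  0  0  0  0  2  2  2  1  0  0  0  1]
 [ 0  0  0  0  0  0  2  0  0  0  0  0  0  0]
 [ 0  0  0  0  0  3  1  0  0  0  0  0  0  1]
 [ 0  0  0  3  3  2  1  0  1  0  0  1  0  1]]
shift [-0.0257, -0.2158, -0.0902] turn [-0.0041, -0.3096, 0.0468] deg 17.9
```

Toggle is up: the image matches the first lift, so both reached the stop. Now the tube.

Run:
```python
from h import *
R=tool(0,0);show();rel((.537,.323,.22),R)
```

```text
{'clock': 12.05, 'position': [0.462, -0.1134, 0.2026], 'ee_rot': [0.9878, 0.0233, 0.1542, -0.002], 'ft_force': [-1.7617, -0.1006, 0.1696], 'grip_width': 0.4024, 'grasp_force': 0.0, 'joint_pos': [1.5239, -0.279, -1.1425, 2.0831, -0.4688, 0.9312, -0.9269]}
shift [0.0965, -0.4324, 0.0112] turn [-0.0041, -0.3096, 0.0468] deg 17.9
```

```bash
python3 -m inch '[[[0,-0.05,-0.03,-0.001,-0.1,0.01,0.1],[0.01,-0.10,-0.04,-0.002,-0.2,0.02,0.1],[0.03,-0.15,-0.03,-0.004,-0.31,0.047,0.1],[0.06,-0.2,0,-0.004,-0.31,0.047,0.1],[0.0965,-0.432,0.011,-0.004,-0.31,0.047,0.1],[0.0965,-0.432,0.011,-0.004,-0.31,0.047,0.1],[0.0965,-0.432,0.011,-0.004,-0.31,0.047,0.1],[0.0965,-0.432,0.011,-0.004,-0.31,0.047,0.1],[0.0965,-0.432,0.011,-0.004,-0.31,0.047,0.1],[0.0965,-0.432,0.011,-0.004,-0.31,0.047,0.1]]]' 20
python3 - <<'E'
from h import *
R=tool(0,0);show();rel((.537,.323,.22),R);rel((.537,.323,.093),R)
E
```

```text
clock: 13.05
position: [0.4179, 0.2268, 0.2675]
ee_rot: [1.0, 0.0, 0.017, -0.011]
ft_force: [0.8, -0.0, -0.2]
grip_width: 0.449
grasp_force: 0.0
{'clock': 13.05, 'position': [0.4179, 0.2268, 0.2675], 'ee_rot': [0.9998, 0.0004, 0.0173, -0.0109], 'ft_force': [0.7957, -0.0176, -0.2003], 'grip_width': 0.4488, 'grasp_force': 0.0, 'joint_pos': [1.2907, -0.4946, -1.4691, 1.79, -0.5166, 1.3897, -1.6533]}
shift [0.1174, -0.095, 0.0537] turn [-0.0219, -0.0345, 0.0008] deg 2.3
shift [0.113, -0.0922, 0.1806] turn [-0.0219, -0.0345, 0.0008] deg 2.3
```

```bash
python3 -m inch '[[[0.117,-0.095,0.03,-0.022,-0.035,0,0.1],[0.117,-0.095,0.03,-0.022,-0.035,0,0.1],[0.117,-0.095,0.03,-0.022,-0.035,0,0.1],[0.117,-0.095,0.03,-0.022,-0.035,0,0.1],[0.117,-0.095,0.03,-0.022,-0.035,0,0.1]]]'
python3 - <<'E'
from h import *
R=tool(0,0);show();rel((.537,.323,.22),R);rel((.537,.323,.093),R)
E
```

```text
clock: 13.55
position: [0.4149, 0.2455, 0.2861]
ee_rot: [1.0, -0.001, 0.019, -0.009]
ft_force: [-0.4, -0.5, -0.2]
grip_width: 0.452
grasp_force: 0.0
{'clock': 13.55, 'position': [0.4149, 0.2455, 0.2861], 'ee_rot': [0.9998, -0.0006, 0.0185, -0.009], 'ft_force': [-0.4158, -0.5176, -0.2143], 'grip_width': 0.452, 'grasp_force': 0.0, 'joint_pos': [1.27, -0.4989, -1.4683, 1.746, -0.5124, 1.4267, -1.6973]}
shift [0.1194, -0.0764, 0.0719] turn [-0.0181, -0.0371, -0.0012] deg 2.4
shift [0.1147, -0.0741, 0.1988] turn [-0.0181, -0.0371, -0.0012] deg 2.4
```

Joints 2 and 3 are sitting on their limits because the arm's redundancy drifted. I'll fit a kinematic model to the logged poses so I can plan a way out.

```bash
cat > fk.py <<'E'
import numpy as np, itertools
from scipy.spatial.transform import Rotation as Ro
from scipy.optimize import least_squares
D=[([1.256,.333,-.065,1.461,.022,1.35,-.088],[.18,-.598,.248],[.989,.145,0,-.001]),
([1.0248,-.2427,-.5618,2.0691,-.3533,.9937,-.9121],[.4348,-.1662,.2504],[.9845,.0249,.1737,-.0038]),
([1.1112,-.318,-.7122,2.1393,-.433,.9572,-.9437],[.4314,-.1211,.2302],[.9843,.0176,.1756,-.0037]),
([1.5239,-.279,-1.1425,2.0831,-.4688,.9312,-.9269],[.462,-.1134,.2026],[.9878,.0233,.1542,-.002]),
([1.2907,-.4946,-1.4691,1.79,-.5166,1.3897,-1.6533],[.4179,.2268,.2675],[.9998,.0004,.0173,-.0109]),
([1.27,-.4989,-1.4683,1.746,-.5124,1.4267,-1.6973],[.4149,.2455,.2861],[.9998,-.0006,.0185,-.009])]
def fk(q,s,L):
    # s: signs of the 4 z-joints + constant flange turn; L: heights and offsets
    h,l1,l2,l3,a1,a2,a3,b1,b2,b3=L
    R=Ro.from_euler("z",s[0]*q[0])*Ro.from_euler("y",q[1]);p=np.array([0,0,h])
    R=R*Ro.from_euler("z",s[1]*q[2]);p=p+R.apply([a1,b1,l1])
    R=R*Ro.from_euler("y",q[3])*Ro.from_euler("z",s[2]*q[4]);p=p+R.apply([a2,b2,l2])
    R=R*Ro.from_euler("y",q[5])*Ro.from_euler("z",s[3]*q[6]+s[4]);return p+R.apply([a3,b3,l3]),R
E
python3 - <<'E'
from fk import *
best=[]
for s in itertools.product((1,-1),(1,-1),(1,-1),(1,-1),(0,np.pi/2,np.pi,-np.pi/2)):
    e=[np.degrees((fk(q,s,np.zeros(10))[1].inv()*Ro.from_quat(r)).magnitude()) for q,_,r in D];best.append((max(e),s))
best.sort(key=lambda b:b[0]);print(best[:3]);s=best[0][1]
g=lambda L:np.concatenate([np.concatenate([fk(q,s,L)[0]-p for q,p,_ in D]),.005*(L[4:])])
r=least_squares(g,[.3,.4,.4,.2]+[0]*6);print(r.x.round(4),(r.fun[:18]*1000).reshape(6,3).round(1).tolist())
E
```

```text
[(np.float64(0.11870742144874624), (-1, -1, -1, -1, 1.5707963267948966)), (np.float64(33.47521021021927), (1, 1, 1, 1, -1.5707963267948966)), (np.float64(56.75650442886218), (1, 1, -1, 1, -1.5707963267948966))]
[ 0.2579  0.4309  0.4674  0.3153  0.0258 -0.01   -0.0258 -0.0071 -0.0131
  0.0024] [[-0.1, -0.6, -0.1], [-1.2, 4.3, 0.1], [0.1, 2.9, 0.6], [1.2, -6.1, -0.8], [0.2, -0.4, 0.5], [-0.0, -0.2, -0.4]]
```

```bash
cat >> fk.py <<'E'
S=(-1,-1,-1,-1,np.pi/2);LL=[.2579,.4309,.4674,.3153,.0258,-.01,-.0258,-.0071,-.0131,.0024]
lo=np.array([-2.6,-.5,-1.47,.16,-1.27,.06,-2.6]);hi=np.array([2.6,2.12,1.34,2.42,4.41,2.06,2.6])
def F(q):return fk(q,S,LL)
def tool(yaw,lean=0):return Ro.from_euler("z",yaw)*Ro.from_euler("y",-lean)*Ro.from_euler("x",np.pi)
def jac(q):
    p,R=F(q);J=np.zeros((6,7))
    for i in range(7):
        d=q.copy();d[i]+=1e-5;p2,R2=F(d);J[:3,i]=(p2-p)/1e-5;J[3:,i]=(R2*R.inv()).as_rotvec()/1e-5
    return p,R,J
def go(q,pos,Rt,step=.05,n=60):
    q=np.array(q,float);tr=[]
    for k in range(n):
        p,R,J=jac(q);dp=np.array(pos)-p;dr=(Rt*R.inv()).as_rotvec()
        if np.linalg.norm(dp)<.001 and np.linalg.norm(dr)<.01:break
        f=min(1,step/max(np.linalg.norm(dp),1e-9),.15/max(np.linalg.norm(dr),1e-9))
        e=np.r_[dp,dr]*f;free=np.ones(7,bool)
        for _ in range(4):
            Jf=J[:,free];d=np.zeros(7);d[free]=Jf.T@np.linalg.solve(Jf@Jf.T+1e-5*np.eye(6),e)
            bad=free&((q+d<lo)|(q+d>hi))
            if not bad.any():break
            free&=~bad
        q=np.clip(q+d,lo,hi);tr.append(q.copy())
    return q,np.array(tr) if tr else q[None],np.linalg.norm(np.array(pos)-F(q)[0])
E
python3 - <<'E'
from fk import *
# check against the log
q,t,e=go(D[0][0],[.4348,-.1662,.2504],Ro.from_quat(D[1][2]));print("A->B",q.round(2),D[1][0])
q,t,e=go(D[3][0],[.537,.323,.22],tool(0));print("D->tube",q.round(2),e.round(3))
q0=np.array(D[5][0])
mar=lambda q:np.min(np.minimum(q-lo,hi-q)[...,:],axis=-1)
rng=np.random.default_rng(0);res=[]
for k in range(250):
    w=[rng.uniform(.45,.75),rng.uniform(-.1,.25),rng.uniform(.3,.5)];y1,y2=rng.uniform(-1,1.6,2)
    q1,t1,e1=go(q0,w,tool(y1),n=30)
    if e1>.01: continue
    q2,t2,e2=go(q1,[.537,.323,.22],tool(y2),n=30);q3,t3,e3=go(q2,[.537,.323,.093],tool(y2),n=15)
    res.append((e2+e3<.01,min(mar(t3).min(),mar(t2)[-8:].min()),np.round(w,2),round(y1,2),round(y2,2),q3.round(2),len(t1),len(t2)))
res.sort(key=lambda r:(-r[0],-r[1]));print(len(res));[print(*r) for r in res[:8]]
E
```

```text
A->B [ 0.91 -0.22 -0.46  2.06 -0.31  0.98 -0.94] [1.0248, -0.2427, -0.5618, 2.0691, -0.3533, 0.9937, -0.9121]
D->tube [ 1.3  -0.4  -1.42  2.02 -0.47  1.12 -1.5 ] 0.219Traceback (most recent call last):
  File "<stdin>", line 14, in <module>
  File "<stdin>", line 14, in <lambda>
TypeError: The numpy boolean negative, the `-` operator, is not supported, use the `~` operator or the logical_not function instead.
```

```bash
cat > srch.py <<'E'
from fk import *
q0=np.array(D[5][0])
mar=lambda q:np.min(np.minimum(q-lo,hi-q),axis=-1)
rng=np.random.default_rng(0);res=[]
for k in range(300):
    w=[rng.uniform(.4,.75),rng.uniform(-.25,.25),rng.uniform(.27,.5)];y1,y2=rng.uniform(-1.2,1.8,2)
    q1,t1,e1=go(q0,w,tool(y1),n=30)
    if e1>.01: continue
    q2,t2,e2=go(q1,[.537,.323,.22],tool(y2),n=30);q3,t3,e3=go(q2,[.537,.323,.093],tool(y2),n=15)
    res.append((int(e2+e3<.01),min(mar(t3).min(),mar(t2)[-8:].min()),np.round(w,2),round(y1,2),round(y2,2),q1.round(2),q3.round(2),len(t1),len(t2)))
res.sort(key=lambda r:(-r[0],-r[1]));print(len(res));[print(*r) for r in res[:8]]
E
time python3 srch.py
```

```text
65
1 0.21121016454146724 [ 0.45 -0.14  0.37] 1.36 0.75 [ 1.14 -0.08 -0.89  1.64 -0.07  1.55  0.04] [ 0.1   0.71 -0.96  1.56  0.61  1.19 -1.79] 10 11
1 0.1812212314810977 [ 0.51 -0.12  0.47] 1.44 0.33 [ 1.25  0.2  -1.32  1.31  0.2   1.78 -0.15] [ 0.09  0.69 -0.92  1.56  0.58  1.18 -2.18] 11 11
1 0.17128072010092965 [ 0.4  -0.17  0.34] 0.84 0.92 [ 1.15 -0.15 -0.77  1.78 -0.11  1.48 -0.33] [ 0.13  0.74 -1.01  1.57  0.65  1.21 -1.66] 9 11
1 0.16985702905541955 [ 0.41 -0.18  0.46] 0.86 1.74 [ 1.15 -0.09 -0.76  1.47 -0.06  1.74 -0.33] [ 0.15  0.72 -1.05  1.62  0.66  1.2  -0.87] 10 12
1 0.166706573482174 [0.41 0.08 0.32] 0.53 1.19 [ 1.08 -0.31 -1.13  1.81 -0.28  1.47 -1.04] [ 0.16  0.76 -1.08  1.58  0.7   1.23 -1.43] 4 6
1 0.16509615350366413 [0.42 0.02 0.32] 0.91 1.25 [ 1.04 -0.25 -1.02  1.82 -0.21  1.46 -0.61] [ 0.14  0.74 -1.03  1.58  0.66  1.21 -1.35] 7 7
1 0.1640485853940994 [ 0.49 -0.1   0.4 ] 1.19 0.12 [ 1.29  0.06 -1.24  1.52  0.05  1.61 -0.33] [ 0.1   0.69 -0.92  1.56  0.58  1.18 -2.38] 9 10
1 0.1618236427339601 [ 0.44 -0.01  0.44] 1.58 1.34 [ 0.95 -0.2  -0.88  1.58 -0.15  1.69  0.07] [ 0.12  0.71 -1.    1.59  0.63  1.2  -1.24] 11 9
real	0m30.614s
user	0m30.921s
sys	0m0.188s
```

Run:
```python
from h import *
from fk import tool
rel((.45,-.14,.37),tool(1.36))
```

```text
shift [0.0388, 0.3839, -0.0895] turn [0.01, -0.0435, -1.361] deg 78.0
```

```bash
python3 -m inch '[[[0.039,0.384,-0.09,0.01,-0.043,-1.36,0.1],[0.039,0.384,-0.09,0.01,-0.043,-1.36,0.1],[0.039,0.384,-0.09,0.01,-0.043,-1.36,0.1],[0.039,0.384,-0.09,0.01,-0.043,-1.36,0.1],[0.039,0.384,-0.09,0.01,-0.043,-1.36,0.1],[0.039,0.384,-0.09,0.01,-0.043,-1.36,0.1],[0.039,0.384,-0.09,0.01,-0.043,-1.36,0.1],[0.039,0.384,-0.09,0.01,-0.043,-1.36,0.1],[0.039,0.384,-0.09,0.01,-0.043,-1.36,0.1],[0.039,0.384,-0.09,0.01,-0.043,-1.36,0.1]]]'
python3 - <<'E'
from h import *
from fk import tool,go
show();q=sensors.get_obs()["joint_pos"]
for y in(.4,.75,1.1):
    q2,_,e2=go(q,[.537,.323,.22],tool(y));q3,_,e3=go(q2,[.537,.323,.093],tool(y));print(y,q3.round(2),e2+e3)
rel((.537,.323,.22),tool(.75))
E
```

```text
clock: 14.55
position: [0.4501, -0.1411, 0.3699]
ee_rot: [0.778, 0.629, 0.001, -0.001]
ft_force: [-0.0, 1.2, -0.1]
grip_width: 0.45
grasp_force: 0.0
{'clock': 14.55, 'position': [0.4501, -0.1411, 0.3699], 'ee_rot': [0.7776, 0.6288, 0.0006, -0.0009], 'ft_force': [-0.0097, 1.1585, -0.0979], 'grip_width': 0.45, 'grasp_force': 0.0, 'joint_pos': [1.1603, -0.0065, -0.9285, 1.5969, -0.0074, 1.5492, 0.0212]}
0.4 [ 0.08  0.69 -0.91  1.56  0.57  1.18 -2.11] 0.0007551793919038122
0.75 [ 0.09  0.7  -0.94  1.56  0.59  1.19 -1.79] 0.0007553125394070926
1.1 [ 0.1   0.71 -0.97  1.58  0.61  1.19 -1.46] 0.0007627734396391546
shift [0.4717, -0.012, 0.1509] turn [-0.0013, -0.0019, 0.61] deg 34.9
```

Matches the model. I'll go above the tube with yaw 0.75.

```bash
python3 -m inch '[[[0.472,-0.012,0.15,0,0,0.61,0.1],[0.472,-0.012,0.15,0,0,0.61,0.1],[0.472,-0.012,0.15,0,0,0.61,0.1],[0.472,-0.012,0.15,0,0,0.61,0.1],[0.472,-0.012,0.15,0,0,0.61,0.1],[0.472,-0.012,0.15,0,0,0.61,0.1],[0.472,-0.012,0.15,0,0,0.61,0.1],[0.472,-0.012,0.15,0,0,0.61,0.1],[0.472,-0.012,0.15,0,0,0.61,0.1],[0.472,-0.012,0.15,0,0,0.61,0.1]]]'
python3 -m inch '[[[0.01,0,0,0,0,0,0.1]]]' >/dev/null
python3 - <<'E'
from h import *
from fk import tool,go
show();rel((.537,.323,.22),tool(.75));rel((.537,.323,.13),tool(.75));rel((.537,.323,.093),tool(.75))
E
```

```text
clock: 15.55
position: [0.5308, 0.2926, 0.2307]
ee_rot: [0.931, 0.364, 0.0, -0.0]
ft_force: [1.5, -0.3, 1.8]
grip_width: 0.456
grasp_force: 0.0
{'clock': 15.65, 'position': [0.5345, 0.3042, 0.2294], 'ee_rot': [0.9295, 0.3689, -0.0013, -0.0018], 'ft_force': [-0.6644, 0.7576, -0.7278], 'grip_width': 0.4488, 'grasp_force': 0.0, 'joint_pos': [0.1846, 0.5389, -1.0784, 1.4725, 0.4712, 1.4133, -1.7228]}
shift [0.0147, -0.0119, 0.0095] turn [-0.0043, 0.0011, 0.0056] deg 0.4
shift [0.0148, -0.0115, 0.0995] turn [-0.0043, 0.0011, 0.0056] deg 0.4
shift [0.0148, -0.0113, 0.1365] turn [-0.0043, 0.0011, 0.0056] deg 0.4
```

```bash
python3 -m inch '[[[0.015,-0.0115,0.02,-0.004,0.001,0.006,0.1],[0.015,-0.0115,0.06,-0.004,0.001,0.006,0.1],[0.015,-0.0115,0.09,-0.004,0.001,0.006,0.1],[0.015,-0.0115,0.09,-0.004,0.001,0.006,0.1],[0.015,-0.0115,0.09,-0.004,0.001,0.006,0.1]]]'
python3 - <<'E'
from h import *
import cv2
from fk import tool
show();rel((.537,.323,.093),tool(.75))
s=imaging.camera("scene");t=imaging.camera("top")
c=lambda im,x,y:cv2.resize(im[y:y+80,x:x+80],None,fx=5,fy=5,interpolation=cv2.INTER_CUBIC)
cv2.imwrite("pics/d.png",np.hstack([c(s,205,250),c(t,155,205)]))
E
```

```text
clock: 16.15
position: [0.5417, 0.3158, 0.1427]
ee_rot: [0.932, 0.362, 0.002, 0.001]
ft_force: [-0.3, 0.0, 1.9]
grip_width: 0.45
grasp_force: 0.0
{'clock': 16.15, 'position': [0.5417, 0.3158, 0.1427], 'ee_rot': [0.932, 0.3624, 0.0015, 0.0014], 'ft_force': [-0.2697, 0.0427, 1.9289], 'grip_width': 0.4502, 'grasp_force': 0.0, 'joint_pos': [0.1276, 0.6279, -1.0176, 1.5445, 0.5531, 1.2785, -1.7957]}
shift [0.0013, -0.0087, 0.0496] turn [0.0037, -0.0019, -0.0083] deg 0.5
```

View pics/d.png

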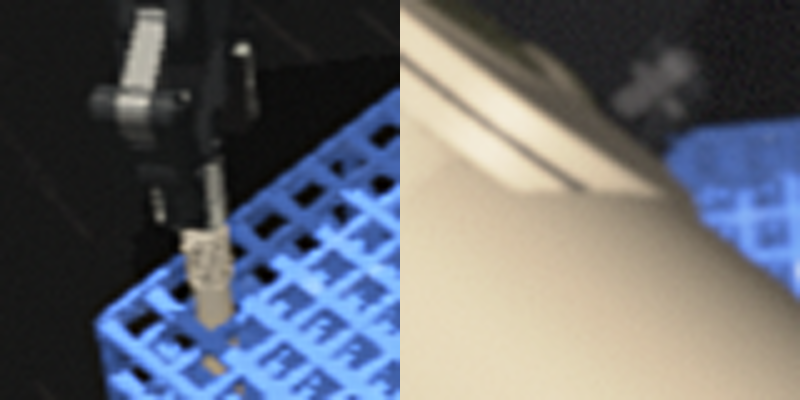

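The scene view shows the fingers straddling the cap at crop (207,235). I'll correct the small residual and descend.

```bash
python3 -m inch '[[[0,0,0,0,0,0,0.1],[0,0,0,0,0,0,0.1]]]'
python3 - <<'E'
from h import *
from fk import tool
rel((.537,.323,.12),tool(.75));rel((.537,.323,.093),tool(.75))
E
```

```text
clock: 16.45
position: [0.5423, 0.3159, 0.1429]
ee_rot: [0.932, 0.363, 0.002, 0.002]
ft_force: [-0.3, -0.3, -0.8]
grip_width: 0.448
grasp_force: 0.0
shift [0.0008, -0.0089, 0.0229] turn [0.0046, -0.0033, -0.0071] deg 0.5
shift [0.0007, -0.009, 0.0498] turn [0.0046, -0.0033, -0.0071] deg 0.5
```

```bash
python3 -m inch '[[[0.001,-0.009,0.005,0.004,-0.003,-0.007,0.1],[0.001,-0.009,0.01,0.004,-0.003,-0.007,0.1],[0.001,-0.009,0.02,0.004,-0.003,-0.007,0.1],[0.001,-0.009,0.035,0.004,-0.003,-0.007,0.1],[0.001,-0.009,0.05,0.004,-0.003,-0.007,0.1],[0.001,-0.009,0.05,0.004,-0.003,-0.007,0.1],[0.001,-0.009,0.05,0.004,-0.003,-0.007,0.1]]]'
python3 -m inch '[[[0,0,0,0,0,0,0.1],[0,0,0,0,0,0,1],[0,0,0,0,0,0,1],[0,0,0,0,0,0,1],[0,0,0,0,0,0,1],[0,0,0,0,0,0,1],[0,0,0,0,0,0,1]]]' 50
```

```text
clock: 17.15
position: [0.5364, 0.3228, 0.091]
ee_rot: [0.93, 0.367, -0.001, 0.0]
ft_force: [0.4, 0.0, -0.1]
grip_width: 0.45
grasp_force: 0.0
clock: 17.85
position: [0.5369, 0.3231, 0.0919]
ee_rot: [0.93, 0.367, -0.0, 0.0]
ft_force: [0.3, 1.5, 5.7]
grip_width: 0.168
grasp_force: 48.8
```

```bash
python3 -m inch '[[[0,0,-0.02,0,0,0,1],[0,0,-0.05,0,0,0,1],[0,0,-0.09,0,0,0,1],[0,0,-0.13,0,0,0,1],[0,0,-0.17,0,0,0,1],[0,0,-0.21,0,0,0,1],[0,0,-0.23,0,0,0,1],[0,0,-0.23,0,0,0,1]]]'
python3 - <<'E'
from h import *
from fk import tool,go
import cv2
show();q=sensors.get_obs()["joint_pos"]
for y in(.75,1.1,1.5,0.4):
    q2,_,e2=go(q,[.632,-.129,.32],tool(y));q3,_,e3=go(q2,[.632,-.129,.237],tool(y));print(y,q3.round(2),e2+e3)
    rel((.632,-.129,.32),tool(y))
s=imaging.camera("scene");cv2.imwrite("pics/e.png",cv2.resize(s[120:320,150:400],None,fx=3,fy=3))
E
```

```text
clock: 18.65
position: [0.5373, 0.3239, 0.3245]
ee_rot: [0.93, 0.367, 0.001, -0.0]
ft_force: [0.5, -0.2, -0.9]
grip_width: 0.167
grasp_force: 48.8
{'clock': 18.65, 'position': [0.5373, 0.3239, 0.3245], 'ee_rot': [0.9304, 0.3665, 0.0013, -0.0001], 'ft_force': [0.52, -0.1567, -0.8618], 'grip_width': 0.167, 'grasp_force': 48.7904, 'joint_pos': [0.1181, 0.5118, -1.0893, 1.2903, 0.4502, 1.5918, -1.7218]}
0.75 [ 0.81  0.58 -0.98  1.38  0.48  1.43 -0.98] 0.0019691877189076043
shift [-0.2397, 0.3958, 0.0042] turn [0.0007, -0.0026, 0.0005] deg 0.2
1.1 [ 0.86  0.6  -1.06  1.4   0.52  1.44 -0.67] 0.0009864496210449944
shift [-0.2397, 0.3958, 0.0042] turn [0.0012, -0.0024, -0.3495] deg 20.0
1.5 [ 0.92  0.62 -1.16  1.44  0.57  1.45 -0.3 ] 3.813757226145573e-06
shift [-0.2397, 0.3958, 0.0042] turn [0.0016, -0.0022, -0.7495] deg 42.9
0.4 [ 0.77  0.57 -0.91  1.35  0.44  1.43 -1.3 ] 0.001959534557437685
shift [-0.2397, 0.3958, 0.0042] turn [0.0003, -0.0027, 0.3505] deg 20.1
```

View pics/e.png

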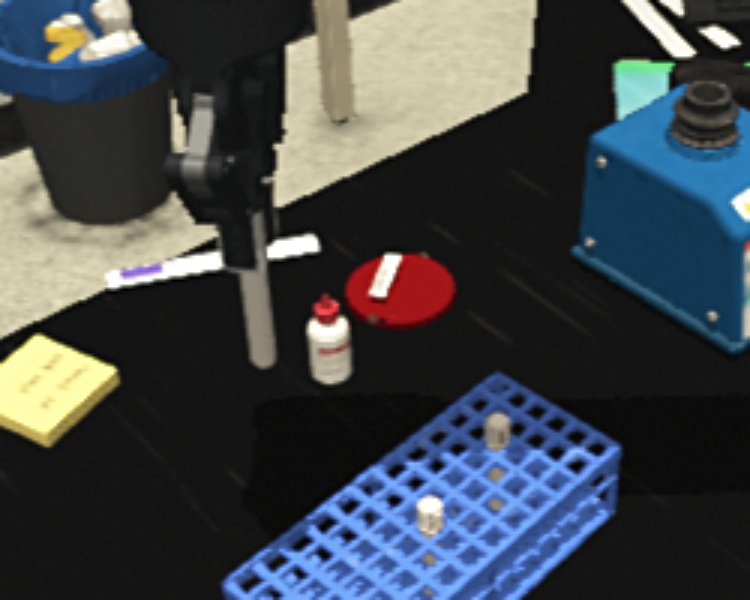

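Tube held, bottom at crop (263,367), which is full (237.7,242.3), slightly tilted. I'll compare that with an exactly vertical tube.

Run:
```python
from h import *
p=sensors.get_obs()["position"];print(p)
b=p+[0,0,.002-.092];print(proj("scene",b),proj("scene",b+[.005,0,0]),proj("scene",b+[0,.005,0]),proj("scene",b-[0,0,.005]))
print("mid",proj("scene",b+[0,0,.06]))
s=imaging.camera("scene").astype(int)
for r in range(212,246,3):
    row=s[r,225:250].sum(1);print(r,row.tolist())
```

```text
[0.53706385 0.32340338 0.32231749]
[238.46281514 241.93624383] [236.66021179 240.28498606] [235.77305945 243.3750932 ] [238.76281878 244.27966817]
mid [234.65879999 212.22186552]
212 [49, 63, 76, 75, 93, 251, 376, 394, 395, 387, 374, 383, 384, 353, 250, 63, 49, 57, 61, 55, 58, 62, 59, 60, 62]
215 [58, 61, 59, 50, 50, 126, 288, 390, 398, 402, 397, 391, 385, 365, 276, 100, 52, 55, 62, 58, 63, 66, 60, 59, 60]
218 [60, 61, 58, 54, 47, 85, 259, 384, 397, 403, 403, 396, 387, 371, 302, 154, 51, 56, 60, 57, 52, 58, 62, 58, 65]
221 [61, 63, 56, 55, 53, 57, 181, 327, 395, 401, 401, 399, 392, 380, 355, 253, 66, 48, 59, 63, 60, 57, 62, 58, 59]
224 [59, 61, 58, 60, 58, 54, 118, 285, 395, 400, 402, 398, 391, 384, 365, 280, 122, 52, 62, 61, 58, 57, 60, 61, 58]
227 [59, 61, 63, 64, 63, 49, 64, 240, 382, 402, 404, 401, 399, 387, 370, 315, 188, 58, 49, 60, 56, 61, 56, 59, 61]
230 [62, 56, 57, 55, 61, 61, 51, 128, 291, 395, 402, 404, 397, 387, 374, 354, 252, 65, 49, 58, 64, 56, 62, 54, 56]
233 [60, 58, 61, 58, 56, 57, 50, 85, 263, 390, 401, 401, 401, 391, 379, 365, 283, 131, 51, 56, 61, 54, 56, 61, 58]
236 [58, 59, 59, 60, 54, 64, 53, 54, 183, 334, 396, 404, 398, 392, 383, 368, 317, 190, 57, 50, 57, 60, 59, 60, 62]
239 [59, 58, 59, 60, 58, 57, 55, 52, 122, 293, 401, 402, 402, 400, 387, 378, 351, 245, 70, 49, 56, 61, 59, 61, 62]
242 [56, 63, 59, 55, 62, 61, 58, 57, 44, 82, 251, 395, 420, 420, 400, 343, 224, 81, 60, 71, 69, 61, 62, 60, 61]
245 [59, 62, 62, 60, 62, 61, 59, 61, 65, 57, 58, 53, 45, 45, 44, 52, 53, 59, 61, 58, 70, 67, 67, 64, 57]
```

```bash
python3 -m inch '[[[-0.02,0.033,0,0,0,0,1],[-0.041,0.068,0,0,0,0,1],[-0.066,0.11,0,0,0,0,1],[-0.091,0.151,0,0,0,0,1],[-0.116,0.192,0,0,0,0,1],[-0.141,0.233,0,0,0,0,1],[-0.166,0.274,0,0,0,0,1],[-0.191,0.315,0,0,0,0,1],[-0.216,0.356,0,0,0,0,1],[-0.232,0.383,0,0,0,0,1]]]'
python3 -m inch '[[[0,0,0,0,0,0,1],[0,0,0,0,0,0,1]]]'
python3 - <<'E'
from h import *
from fk import tool,go
show();rel((.632,-.129,.29),tool(.75))
E
```

```text
clock: 19.75
position: [0.628, -0.1202, 0.3194]
ee_rot: [0.931, 0.365, -0.002, -0.0]
ft_force: [0.5, 0.1, -1.4]
grip_width: 0.167
grasp_force: 48.8
clock: 19.95
position: [0.628, -0.1158, 0.3199]
ee_rot: [0.931, 0.366, -0.002, -0.001]
ft_force: [-0.2, 1.2, -0.9]
grip_width: 0.166
grasp_force: 48.8
{'clock': 19.95, 'position': [0.628, -0.1158, 0.3199], 'ee_rot': [0.9306, 0.366, -0.0017, -0.0008], 'ft_force': [-0.219, 1.1925, -0.8777], 'grip_width': 0.1663, 'grasp_force': 48.823, 'joint_pos': [0.7881, 0.5211, -1.024, 1.2609, 0.4385, 1.5923, -0.9837]}
shift [-0.006, 0.0125, 0.0299] turn [-0.0026, 0.0025, -0.0006] deg 0.2
```

```bash
python3 -m inch '[[[-0.006,0.012,0.01,0,0,0,1],[-0.006,0.0125,0.03,0,0,0,1],[-0.006,0.0125,0.03,0,0,0,1],[-0.006,0.0125,0.03,0,0,0,1]]]'
python3 - <<'E'
from h import *
from fk import tool
import cv2
rel((.632,-.129,.29),tool(.75))
p=sensors.get_obs()["position"];print(p)
b=p+[0,0,-.09];print("bottom pred",proj("scene",b),"mouth pred",proj("scene",[.632,-.129,.17]))
s=imaging.camera("scene")
cv2.imwrite("pics/f.png",cv2.resize(s[85:185,335:435],None,fx=6,fy=6,interpolation=cv2.INTER_CUBIC))
E
```

```text
clock: 20.35
position: [0.6324, -0.1279, 0.2915]
ee_rot: [0.93, 0.367, -0.001, -0.0]
ft_force: [0.6, 0.4, -0.1]
grip_width: 0.164
grasp_force: 48.8
shift [-0.001, 0.0005, 0.0015] turn [-0.0009, 0.002, 0.0018] deg 0.2
[ 0.63235913 -0.12793455  0.29154765]
bottom pred [386.52870488 138.27531584] mouth pred [385.60141115 150.3683605 ]
```

View pics/f.png

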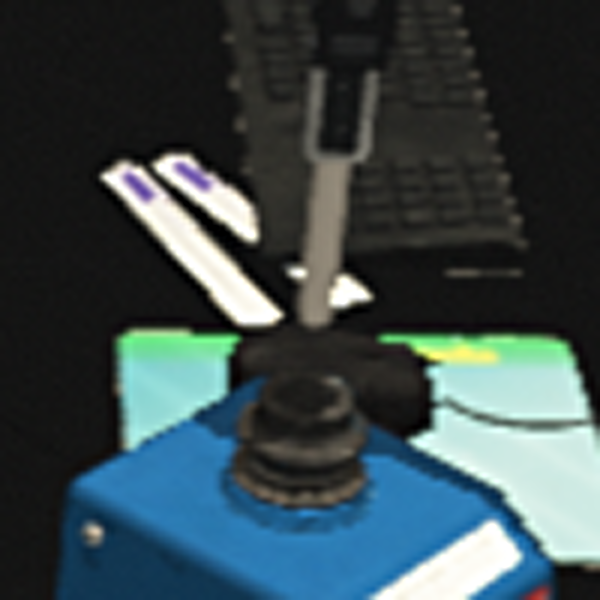

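Tube bottom at crop (313,323), straight above the mouth at (308,395) to within about 1 mm. I'll go down in steps, watching the force.

```bash
python3 -m inch '[[[-0.001,0.0005,0.01,0,0.002,0,1],[-0.001,0.0005,0.02,0,0.002,0,1],[-0.001,0.0005,0.03,0,0.002,0,1],[-0.001,0.0005,0.036,0,0.002,0,1],[-0.001,0.0005,0.042,0,0.002,0,1],[-0.001,0.0005,0.045,0,0.002,0,1],[-0.001,0.0005,0.045,0,0.002,0,1]]]'
python3 -m inch '[[[0,0,0.002,0,0,0,1],[0,0,0.002,0,0,0,1],[0,0,0.002,0,0,0,1]]]'
```

```text
clock: 21.1
position: [0.632, -0.1296, 0.2465]
ee_rot: [0.93, 0.367, 0.0, -0.0]
ft_force: [-0.1, 0.1, -0.5]
grip_width: 0.164
grasp_force: 48.8
clock: 21.4
position: [0.6323, -0.1295, 0.2451]
ee_rot: [0.93, 0.367, 0.0, -0.0]
ft_force: [0.0, -0.2, -0.8]
grip_width: 0.163
grasp_force: 48.8
```

```bash
python3 -m inch '[[[0,0,0.002,0,0,0,1],[0,0,0.002,0,0,0,1]]]'|sed -n '2p;4p'
python3 -m inch '[[[0,0,0.002,0,0,0,1],[0,0,0.002,0,0,0,1]]]'|sed -n '2p;4p'
python3 -m inch '[[[0,0,0.001,0,0,0,1],[0,0,0.001,0,0,0,1]]]'|sed -n '2p;4p'
```

```text
position: [0.6321, -0.1296, 0.2427]
ft_force: [0.5, 0.2, -0.9]
position: [0.6322, -0.1296, 0.2409]
ft_force: [-0.2, 0.5, 0.8]
position: [0.6323, -0.1295, 0.2401]
ft_force: [-0.6, 0.4, 4.2]
```

```bash
for i in 1; do python3 -m inch '[[[0,0,0.001,0,0,0,1],[0,0,0.001,0,0,0,1]]]'|sed -n '2p;4p'; done
python3 -m inch '[[[0,0,0.001,0,0,0,1],[0,0,0.001,0,0,0,1]]]'|sed -n '2p;4p'
```

```text
position: [0.6323, -0.1295, 0.2392]
ft_force: [-0.0, 0.5, 4.6]
position: [0.6324, -0.1295, 0.2383]
ft_force: [0.0, 0.5, 5.0]
```

```bash
python3 -m inch '[[[0,0,0.001,0,0,0,1],[0,0,0.001,0,0,0,1]]]'|sed -n '2p;4p'
python3 -m inch '[[[0,0,0.001,0,0,0,1],[0,0,0.001,0,0,0,1]]]'|sed -n '2p;4p'
```

```text
position: [0.6324, -0.1295, 0.2376]
ft_force: [-0.5, 0.3, 7.4]
position: [0.6326, -0.1294, 0.237]
ft_force: [-0.8, 0.5, 9.8]
```

```bash
python3 -m inch '[[[0,0,0.001,0,0,0,1],[0,0,0.001,0,0,0,1],[0,0,0.001,0,0,0,1]]]'|sed -n '2p;4p'
```

```text
position: [0.6329, -0.1293, 0.2369]
ft_force: [-2.0, -0.4, 14.0]
```

Hard stop felt at about 14 N. I'll hold for 5 s or more.

```bash
for i in 1 2 3 4 5 6; do python3 -m inch '[[[0,0,0,0,0,0,1],[0,0,0,0,0,0,1],[0,0,0,0,0,0,1],[0,0,0,0,0,0,1],[0,0,0,0,0,0,1],[0,0,0,0,0,0,1],[0,0,0,0,0,0,1],[0,0,0,0,0,0,1],[0,0,0,0,0,0,1],[0,0,0,0,0,0,1]]]'|sed -n '1,2p;4p;6p'; done
python3 - <<'E'
from h import *
import cv2
s=imaging.camera("scene")
a=cv2.resize(s[95:195,335:435],None,fx=4,fy=4,interpolation=cv2.INTER_CUBIC)
b=np.clip(2.*cv2.resize(s[195:245,385:435].astype(float),None,fx=8,fy=8,interpolation=cv2.INTER_CUBIC),0,255).astype(np.uint8)
cv2.imwrite("pics/g.png",np.hstack([a,b]))
print(np.clip(s[...,2].astype(int)-s[...,0],0,None)[222:229,406:420])
E
```

```text
clock: 24.1
position: [0.6329, -0.1293, 0.2369]
ft_force: [-1.4, 0.2, 14.7]
grasp_force: 50.5
clock: 25.1
position: [0.633, -0.1293, 0.2369]
ft_force: [-2.0, 0.4, 13.8]
grasp_force: 50.5
clock: 26.1
position: [0.6329, -0.1293, 0.2369]
ft_force: [-1.3, 0.7, 14.7]
grasp_force: 50.5
clock: 27.1
position: [0.6329, -0.1293, 0.2369]
ft_force: [-1.8, 0.3, 14.8]
grasp_force: 50.5
clock: 28.1
position: [0.6329, -0.1293, 0.2369]
ft_force: [-2.2, 0.8, 13.8]
grasp_force: 50.5
clock: 29.1
position: [0.6329, -0.1293, 0.2369]
ft_force: [-2.0, 0.3, 14.2]
grasp_force: 50.5
[[17 17 21 20 21 21 13  0  0  0  0  0  0  4]
 [11  4  6  5  6  6  5  0  0  0  0  2  3  1]
 [ 5  3  4  1  3  3  5  6  3  0  3  1  0  1]
 [12  0  0  0  0  2  3  4  4  3  2  1  1  1]
 [ 0  0  0  0  0  0  1  2  1  1  0  0  0  1]
 [ 0  0  0  0  0  0  2  1  0  0  1  1  1  0]
 [ 0  0  0  0  0  2  1  1  0  1  0  0  1  0]]
```

View pics/g.png

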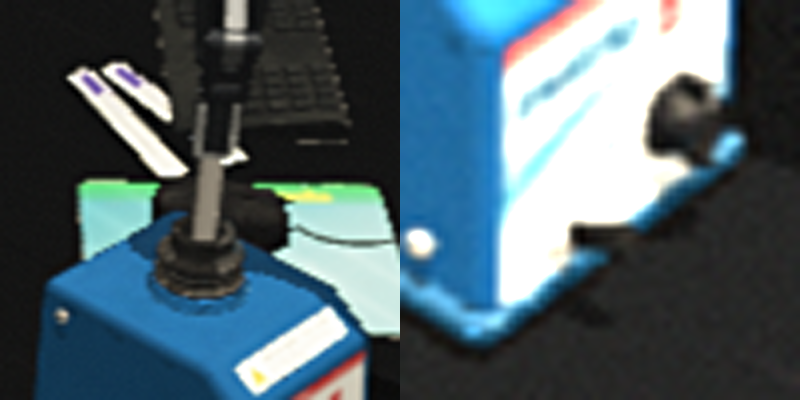

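The tube stands in the cup, entering at crop (205,235). Its bottom is at z ≈ 0.147, which is the pressed floor height. The toggle at right crop (600,235) is still up. Handing in.

```bash
python3 -c "
from workcell import order
print(order.hand_in())"
```

```text
the job is handed in; nothing more can be done
None
```

I set the toggle up and handed in with the tall tube still gripped in the cup, holding it at its stop at about 14 N; it had been held there over 6 s. The toggle position is judged from images only, and hand-in returned no verdict.

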